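# Stand a lying sample tube fully home in the rack by way of the slanting block

### The job

Take the capped amber sample tube that lies in the wooden cradle and push it, round end first, all the way into the slanting metal block; let go of it there, take it again by its white cap and lift it out. Then stand it fully home in one of the two large holes of the wooden rack and leave it there: an old stopper is stuck at the bottom of one of them, nobody knows which, so if the tube stops early use the other hole. Leave the small vials and everything else on the bench where they are.

Things in the scene. Friction and masses are not known exactly. Their poses are not given: they have to be found in the camera images.
- tube: Capped glass tube, 150 mm long, 42 to 84 g. Origin on its axis at mid length, x axis along the tube towards the cap. Amber body 20 mm in diameter from the hemispherical end at x = -75 mm to x = 52 mm, white cap 26 mm in diameter from x = 52 to 75 mm. At the start it lies level in the cradle, axis 45 mm above the bench.
- tube_tip (a point): The point of the tube's round closed end, on its axis (tube x = -75 mm).
- tube_cap (a point): Centre of the tube's cap, on its axis (tube x = 63.5 mm).
- cradle: Wooden cradle, fixed. Base 130 x 62 mm, 8 mm thick, origin under its centre, x along the lying tube towards its cap. Two V supports 8 mm thick at x = -43 and +43 mm, up to 47 mm high; between them the tube is free for fingers, 37 mm above the base plate.
- slant: Fixed aluminium cube, 54 mm, tilted, between two cheeks (68 mm wide, 66 mm high) on a 110 x 82 mm foot. Origin: centre of its hole's mouth, 63 mm above the bench; z axis = hole axis, out of the hole and up at 45 degrees. Hole 23 mm in diameter, 45 mm deep along the axis, 2 mm chamfer. Friction may keep the tube from sliding down by itself: push it to the bottom.
- rack: Fixed wooden block, 160 (x) x 78 (y) mm, 83 mm high, origin under its centre, z up. Two large empty holes at x = -20 and +20 mm, y = 0. Four narrow 17 mm vial holes at x = -58 and +58, y = -20 and +20 mm; three hold vials standing 21 mm above the rack's top.
- rack_hole0 (a point): Centre of the mouth, level with the rack's top, of the large hole at rack x = -20 mm. Both large holes are 22 mm wide, 2 mm chamfer, 75 mm deep. On the floor of one lies a 3 mm rubber pad (tube goes 72 mm deep, 78 mm left standing out); in the other a 30 mm rubber stopper is stuck (tube stops 45 mm deep). Which is which changes.
- rack_hole1 (a point): Centre of the mouth of the large hole at rack x = +20 mm, in the plane of the rack's top.
- vial_a: Bystander: small capped vial in a narrow rack hole, 15 mm in diameter, cap 18 mm, 96 mm high, origin under its bottom.
- vial_b: Bystander: another such vial.
- vial_c: Bystander: another such vial.
- flask: Bystander: conical glass flask, 76 mm wide, 102 mm high, origin under its bottom.
- bottle: Bystander: amber reagent bottle, 56 mm wide, 110 mm high, origin under its bottom.
- jar: Bystander: squat glass jar, 54 mm wide, 50 mm high, origin under its bottom.
- mortar: Bystander: white ceramic mortar bowl, 100 mm wide, 55 mm high, origin under its bottom.
- brush: Bystander: small hand brush lying on the bench, 170 mm long.
Things that resemble listed ones, but are neither listed nor needed, are in the scene too. What is shaped like the tube but blue or red is not meant.

How it is judged:
On the way, in this order (a step that is already met when the one before it is completed fails the run):
1. the tube sits round end first in the slanting block, at least 37 mm of the 45 mm deep, and the fingers have let go (z of tube_tip in the frame of slant below -0.037 m and distance between tube_tip and slant below 0.055 m and angle between the x axis of tube and the z axis of slant, either way round below 0.2 rad and contact force between the fingers and tube below 0.1 N), for 0.2 s.
2. the tube is held by its cap (grasp point within 40 mm of the cap's centre), wholly out of the slanting block (distance between the grasp point and tube_cap below 0.04 m and contact force between the fingers and tube above 1 N and distance between tube_tip and slant above 0.015 m and not (z of tube_tip in the frame of slant below 0 m)), for 0.1 s.
At the end, for the whole second after the job is handed in: The tube stands upright (within 0.12 rad), cap up, in one of the two large rack holes, its round end at least 65 mm below the rack's top (72 mm is fully home in the clear hole; the blocked one stops it at 45 mm), released and at rest ((horizontal distance between tube_tip and rack_hole0 below 0.008 m or horizontal distance between tube_tip and rack_hole1 below 0.008 m) and z of tube_tip in the frame of rack below 0.018 m and angle between tube's own x axis and vertical below 0.12 rad and linear speed of tube below 0.02 m/s); the robot touches nothing.
It fails at once if a vial in the rack is pulled or pushed by more than 25 mm (distance of any of vial_a, vial_b, vial_c from where it was at the start of the episode above 0.025 m).
It fails at once if the flask, bottle, jar, mortar or brush is shoved by more than 30 mm (distance of any of flask, bottle, jar, mortar, brush from where it was at the start of the episode above 0.03 m).
It also fails if it takes over 72 s, if anything falls off the work surface, if the arm or the gripper's body presses on something with over 40 N, if the wrist force passes 120 N, or if a joint passes its speed limit or range.

### The arm

A 7-joint arm with a two-finger parallel gripper is mounted at the origin on the work surface. World frame = base frame: x ahead of the robot, y to its left, z up, the work surface at z = 0. Lengths are in m, angles in rad, forces in N, time in s.
With the tool pointing down it reaches from about 0.35 to 0.9 m from the base axis. Payload 19.9 kg.
Tool frame: the origin (TCP) lies midway between the tips of the shut fingers; the grasp point (between the pads) lies 19 mm behind it (bot.grip_depth is the z of the grasp point in the tool frame, in m); z points along the fingers, y is the line along which they close (so a half turn about z gives the same grasp; the last joint's range is limited). The gripper opens to 85 mm and grips with 20 to 120 N. Pads are 22 mm wide; open, the fingers measure 114 mm over their backs; the gripper's body (76 mm by 85 mm) begins 54 mm behind the grasp point. The pads swing forward as they close: fully open they stand 13 mm farther back than shut.
Start: joints at [1.266, 0.417, -0.01, 1.614, 0.005, 1.111, -0.053], TCP at [0.163, -0.603, 0.231] pointing down, gripper open.
Joint ranges: [-2.81, 2.81], [-0.39, 2.02], [-1.27, 1.25], [0.06, 2.57], [-1.19, 4.33], [0.19, 2], [-2.82, 2.82]. Speed limits (rad/s): [1.89, 1.89, 2.39, 2.39, 3.01, 3.01, 3.01].

### API

Orientations are given as a 3x3 rotation matrix whose columns are the frame's x, y, z axes.
In Python, from station import bot gives the robot as it stands. Calls block until the motion is done:
- bot.move_ptp(position, orientation): joint-space move of the TCP to a pose.
- bot.line_to(position, attitude=None, vel=0.15): straight line of the TCP; attitude=None keeps the orientation; vel is the mean speed in m/s.
- bot.set_joints(angles): joint-space move.
- bot.grip(opening): opening from 0.0 (shut) to 1.0 (fully open); the grip force is fixed at half the most; returns when the fingers have stopped.
- bot.dwell(seconds).
- bot.solve_ik(position, orientation): joint angles nearest the present ones, or None.
- bot.get_state(): the state.
- bot.read_camera(name): name is "scene" or "top"; returns (picture, depth): 420x560x3 uint8, red, green, blue; 420x560 float32, m along the optical axis (not along the pixel's ray), 0 where there is no reading.
- bot.get_calibration(name): a dict with "fx", "fy", "cx", "cy" (pixels), "world_from_camera" (4x4, takes a point from camera to world coordinates). Camera axes: x right, y up, looking along -z (the intrinsics and any distortion apply to the point x, -y, -z); pixel columns grow to the right and rows downward; lengths in m; the calibration is good to about 2 mm. A picture is of the moment at which its call begins. get_calibration takes no time and is no camera call.
A pose or a line that the arm cannot do raises bot.MotionError and nothing moves.
- bot.close_job(): hands the job in; it is judged then, once.
The state is a dict: "clock": time; "qpos": joint angles; "joint_vel": joint speeds; "joint_efforts": joint torques, N m; "tcp_pos": TCP position; "tool_rot": TCP orientation; "wrist_force": force on the tool from outside, world axes, zero at the start; "ft_torque": the same for the moment, N m; "gripper_width": opening from 0.0 (shut) to 1.0 (fully open); "finger_force": force on a finger pad.
Only numpy, scipy, OpenCV 4.12 (cv2) and the standard library are available. Lean on these libraries where they do the work, as an engineer would, in place of code of your own. Each camera call takes 0.05 s, during which the arm holds its last target. There are 200 camera calls.

## Working session

There is one attempt and no reset: what is moved stays moved. The work goes in short steps, each a Python script; the robot and the scene stay as the last script left them, time stands still between calls to the robot, and variables do not carry over. Pictures are saved under pics/ and viewed, at most 10 in all, crops included, and the job is handed in when it is done.

```bash
ls; mkdir -p pics; python3 - <<'E'
from station import bot
import cv2,numpy as np
for n in("scene","top"):
    p,d=bot.read_camera(n); np.savez(f"pics/{n}0.npz",p=p,d=d); cv2.imwrite(f"pics/{n}0.png",cv2.resize(p[...,::-1],(800,600)))
    c=bot.get_calibration(n); print(c, (d==0).mean())
s=bot.get_state();print(s);print(bot.grip_depth)
E
```

```text
pics
{'fx': 420.98525929460664, 'fy': 420.98525929460664, 'cx': 273.5898058318168, 'cy': 213.7890420362821, 'world_from_camera': array([[-0.79691327, -0.42108612,  0.43314632,  0.9065018 ],
       [ 0.60407946, -0.55054917,  0.57618019,  0.5167784 ],
       [-0.00415314,  0.72082043,  0.69310941,  0.70809583],
       [ 0.        ,  0.        ,  0.        ,  1.        ]])} 0.0037032312925170067
{'fx': 410.5544255341121, 'fy': 410.5544255341121, 'cx': 284.60130174082866, 'cy': 208.97721833852046, 'world_from_camera': array([[-0.07217638,  0.97357541, -0.21665984,  0.28362478],
       [-0.99738003, -0.06939294,  0.02043763, -0.0168499 ],
       [ 0.00486291,  0.21756731,  0.97603321,  1.05688127],
       [ 0.        ,  0.        ,  0.        ,  1.        ]])} 0.004119897959183673
{'clock': 0.1, 'qpos': array([ 1.26550687,  0.41791902, -0.01030538,  1.61409157,  0.00469721,
        1.11070612, -0.05296146]), 'joint_vel': array([ 2.54250751e-04, -2.16808801e-03, -1.48735625e-04, -5.70012565e-04,
        1.56400225e-03,  3.29368239e-05, -1.46166938e-03]), 'joint_efforts': array([ 2.72109362e-03, -8.65818644e+01,  6.80981129e-01, -4.35642457e+01,
        1.92472525e-02,  4.79282549e-03,  5.70287591e-05]), 'tcp_pos': array([ 0.16287723, -0.60308797,  0.23072928]), 'tool_rot': array([[ 9.65396478e-01,  2.60786323e-01, -3.65479588e-04],
       [ 2.60786566e-01, -9.65395924e-01,  1.03781091e-03],
       [-8.21856144e-05, -1.09721116e-03, -9.99999395e-01]]), 'wrist_force': array([-0.50955591,  0.47252854,  0.75401785]), 'ft_torque': array([0.00232799, 0.03840853, 0.01436287]), 'finger_force': 0.0, 'gripper_width': 1.0003416415784576}
-0.0187
```

View pics/scene0.png

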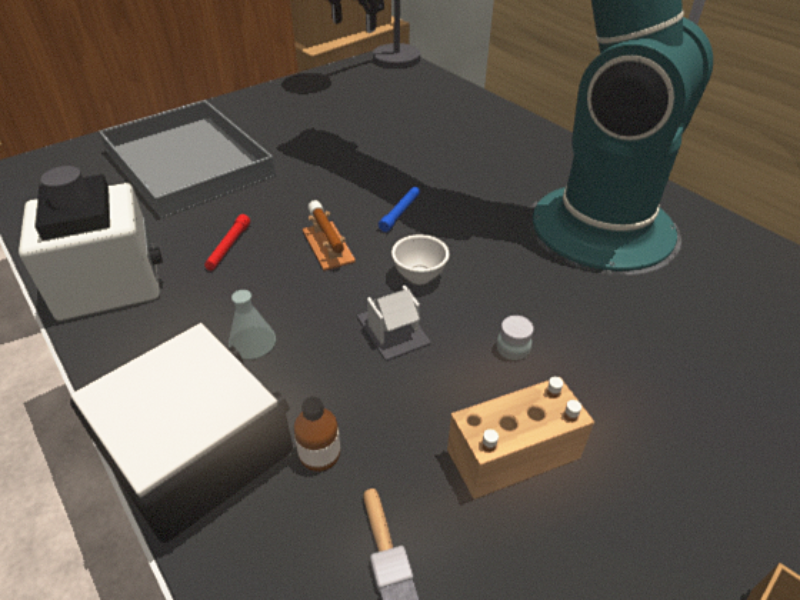

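View pics/top0.png

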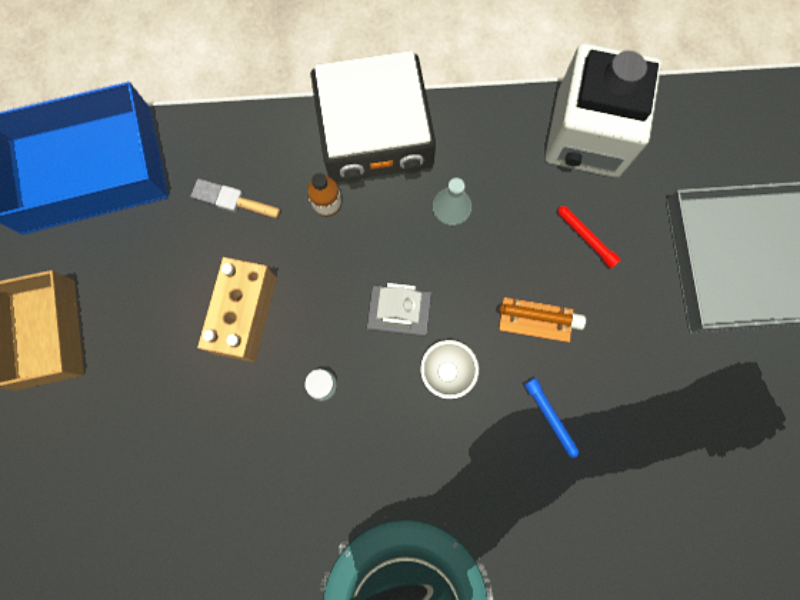

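The scene shows the amber tube in its cradle at (325,225), slant block (395,320) and rack (520,430). In the top view the tube is at (540,318) with its white cap at (580,322), slant at (400,307) and rack at (237,308). Tube candidates in the top view are amber (540,318), red (588,237) and blue (552,418). Amber in the cradle fits the description. I'll confirm in an enlarged crop.

```bash
python3 - <<'E'
import cv2,numpy as np
t=np.load("pics/top0.npz")['p'][...,::-1]; s=np.load("pics/scene0.npz")['p'][...,::-1]
def c(im,x,y,w,h,W,H): return cv2.resize(im[y:y+h,x:x+w],(W,H),interpolation=cv2.INTER_CUBIC)
a=c(t,340,195,80,60,400,300); b=c(t,250,190,60,45,400,300); d=c(t,130,170,80,90,400,300)[:300]
d=c(t,125,172,100,75,400,300); e=c(s,245,195,60,45,400,300)
cv2.imwrite("pics/crop1.png",np.vstack([np.hstack([a,b]),np.hstack([d,e])]))
E
```

```text
(no output)
```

View pics/crop1.png

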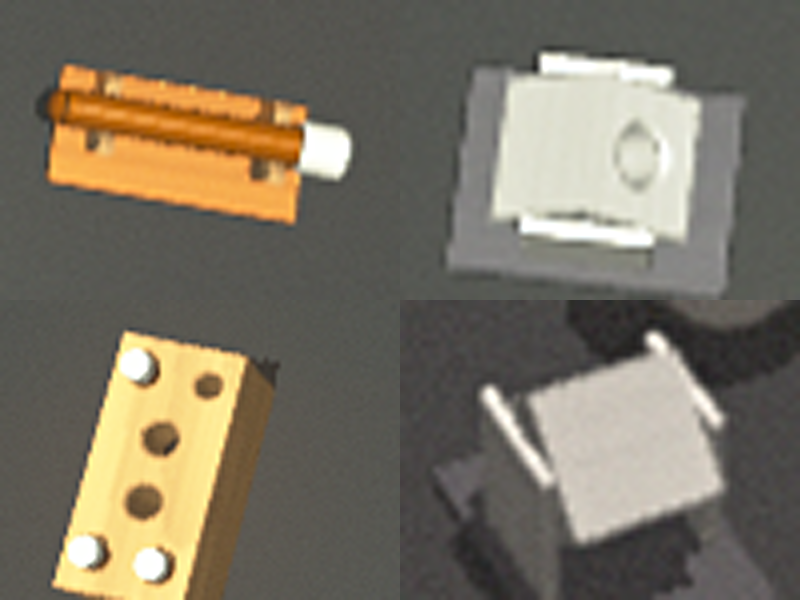

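The top-left panel confirms the amber tube, with its white cap at top-view pixel (405,225) to the right. The slant mouth is at about (286,213.5) and opens to image right. The large rack holes are at about (165,207) and (161,222).

```bash
cat > h.py <<'E'
import numpy as np, cv2
from station import bot
def ray(n,uv):
    c=bot.get_calibration(n);T=c["world_from_camera"];uv=np.atleast_2d(uv).astype(float)
    d=np.c_[(uv[:,0]-c["cx"])/c["fx"],-(uv[:,1]-c["cy"])/c["fy"],-np.ones(len(uv))]
    return T[:3,3],d@T[:3,:3].T
def plane(n,uv,z):
    o,d=ray(n,uv); return o+d*((z-o[2])/d[:,2])[:,None]
def cloud(n,D):
    v,u=np.mgrid[:D.shape[0],:D.shape[1]]
    o,d=ray(n,np.c_[u.ravel(),v.ravel()]); P=o+d*D.ravel()[:,None]; P[D.ravel()==0]=np.nan
    return P.reshape(D.shape+(3,))
E
python3 - <<'E'
from h import *
np.set_printoptions(precision=4,suppress=True)
f={n:np.load(f"pics/{n}0.npz") for n in("top","scene")}
t=f["top"]; p=t['p'];hsv=cv2.cvtColor(p,cv2.COLOR_RGB2HSV);P=cloud("top",t['d'])
v,u=np.mgrid[:420,:560]
def box(a,b,c,d): return (u>=a)&(u<c)&(v>=b)&(v<d)
print("bench z",np.nanmedian(P[box(330,260,360,290)][:,2]))
def comp(m,mina=6):
    n,l,s,c=cv2.connectedComponentsWithStats(m.astype(np.uint8)); return [(s[i,4],c[i],l==i) for i in range(1,n) if s[i,4]>=mina]
# tube
cradle=box(345,205,412,242)
m=cradle&(P[...,2]>.049)&(P[...,2]<.065); pts=P[m]; c0=pts.mean(0)
w=np.linalg.svd(pts[:,:2]-c0[:2])[2][0]; w*=-np.sign(w[1]); s=(pts[:,:2]-c0[:2])@w
print("tube n",m.sum(),"c",c0,"dir",w,"ends",s.min(),s.max(), "z pct",np.percentile(pts[:,2],[5,50,95]), "mid",c0[:2]+w*(s.min()+s.max())/2)
cap=cradle&(hsv[...,1]<70)&(hsv[...,2]>140)
for a,c,_ in comp(cap): print("cap",a,c,plane("top",c,.05))
# slant
sl=box(250,190,312,240)
for a,c,l in comp(sl&(p.min(2)>232),10): 
    r=cv2.minAreaRect(np.argwhere(l)[:,::-1].astype(np.float32)); print("cheek",a,c,plane("top",c,.066), r); print(plane("top",cv2.boxPoints(r),.066)[:,:2])
print(p[205:222,278:296].mean(2).astype(int))
fz=sl&(P[...,2]>.02); 
ft=sl&(hsv[...,2]>70); r=cv2.minAreaRect(np.argwhere(ft)[:,::-1].astype(np.float32));print("foot",r);print(plane("top",cv2.boxPoints(r),.005))
# rack
rk=box(125,172,200,255)
top=rk&(np.abs(P[...,2]-.083)<.006)
k=cv2.morphologyEx((top).astype(np.uint8),cv2.MORPH_CLOSE,np.ones((9,9)))
r=cv2.minAreaRect(np.argwhere(k>0)[:,::-1].astype(np.float32)); b=plane("top",cv2.boxPoints(r),.083);print("rack",r);print(b,b.mean(0),[np.linalg.norm(b[i]-b[i-1]) for i in range(4)])
dk=rk&(hsv[...,2]<120)&cv2.erode(k,np.ones((3,3))).astype(bool)
for a,c,_ in comp(dk): print("hole",a,c,plane("top",c,.083))
for a,c,_ in comp(rk&(hsv[...,1]<60)&(hsv[...,2]>150)): print("vcap",a,c,plane("top",c,.1))
E
```

```text
bench z -0.0006575397704970953
tube n 397 c [ 0.4614 -0.277   0.053 ] dir [-0.2392 -0.971 ] ends -0.07888239026113476 0.0679982162222058 z pct [0.0497 0.0529 0.0572] mid [ 0.4627 -0.2717]
cap 97 [404.5052 224.8454] [[ 0.4454 -0.3334  0.05  ]]
cheek 18 [275.6111 199.5556] [[ 0.5291 -0.017   0.066 ]] ((276.0, 199.5), (10.0, 1.0), -0.0)
[[ 0.5288 -0.0055]
 [ 0.5313 -0.0057]
 [ 0.5296 -0.0305]
 [ 0.527  -0.0303]]
cheek 15 [286.2 200.6] [[ 0.5246 -0.0431  0.066 ]] ((286.0, 201.0), (2.0, 6.0), 90.0)
[[ 0.5267 -0.0353]
 [ 0.5256 -0.0502]
 [ 0.5205 -0.0498]
 [ 0.5216 -0.0349]]
cheek 41 [277.3902 224.3659] [[ 0.4663 -0.0172  0.066 ]] ((277.46551513671875, 224.41380310058594), (19.100460052490234, 2.2422282695770264), 4.763641834259033)
[[ 0.467   0.0062]
 [ 0.4725  0.0054]
 [ 0.4653 -0.0409]
 [ 0.4598 -0.04  ]]
[[216 218 220 217 222 223 220 220 222 224 220 219 223 226 216 222 209 134]
 [216 219 219 218 222 224 219 219 223 225 222 218 222 223 227 227 219 138]
 [217 218 219 217 221 224 223 209 219 222 219 220 223 223 225 224 193 132]
 [214 219 219 219 223 226 187 170 203 223 222 219 223 223 225
[... 1303 characters left out ...]
.083 ]
 [0.6024 0.2751 0.083 ]
 [0.575  0.1976 0.083 ]
 [0.4174 0.2424 0.083 ]] [0.5095 0.2581 0.083 ] [np.float64(0.07932789203849837), np.float64(0.16469802662221947), np.float64(0.08223617257485617), np.float64(0.16380972195551902)]
hole 9 [163.     190.2222] [[0.568  0.2567 0.083 ]]
hole 11 [175.5455 193.9091] [[0.5565 0.2262 0.083 ]]
hole 27 [164.2593 207.2222] [[0.5249 0.254  0.083 ]]
hole 33 [159.6667 222.7273] [[0.4874 0.2654 0.083 ]]
hole 12 [150.0833 235.9167] [[0.4568 0.2884 0.083 ]]
hole 6 [166.6667 239.1667] [[0.4462 0.249  0.083 ]]
vcap 50 [158.48 187.68] [[0.5702 0.2628 0.1   ]]
vcap 50 [145.4 234.4] [[0.4582 0.294  0.1   ]]
vcap 52 [162.     237.6346] [[0.4477 0.2552 0.1   ]]
```

```bash
cat >> h.py <<'E'
def rot(x,z): x=np.array(x)/np.linalg.norm(x);z=np.array(z)/np.linalg.norm(z);return np.c_[x,np.cross(z,x),z]
def tcp(g,R): return np.asarray(g)-bot.grip_depth*R[:,2]
E
python3 - <<'E'
from h import *
np.set_printoptions(precision=4,suppress=True)
t=np.load("pics/top0.npz"); p=t['p'].astype(int);P=cloud("top",t['d'])
v,u=np.mgrid[:420,:560]
q=p[190:240,250:312]
foot=(q[...,2]-q[...,0]>3)&(q.sum(2)>260)
m=((q.mean(2)>88)).astype(np.uint8); n,l,s,c=cv2.connectedComponentsWithStats(m); i=1+np.argmax(s[1:,4])
r=cv2.minAreaRect((np.argwhere(l==i)[:,::-1]+[250,190]).astype(np.float32)); b=plane("top",cv2.boxPoints(r),.006);print("foot",r,b[:,:2],b.mean(0))
e=b[1]-b[0];print([np.linalg.norm(b[k]-b[k-1]) for k in range(4)])
for k in range(4): e=b[k]-b[k-1]; print(np.arctan2(e[1],e[0]))
mask=(u>281)&(u<292)&(v>203)&(v<224)&(np.hypot((u-286.2)/4.8,(v-213)/6.2)>1)&(np.nan_to_num(p.mean(2))>205)
X=P[mask];c=np.median(X,0);X=X[np.abs(X-c).max(1)<.03];c=X.mean(0);nrm=np.linalg.svd(X-c)[2][2];nrm*=np.sign(nrm[2]);print("face",c,nrm,len(X),np.std((X-c)@nrm))
M=plane("top",(286.2,213),.063)[0];print("mouth",M,"off-plane",(M-c)@nrm)
# cheeks heading
for rows,name in((range(196,204),'up'),(range(221,228),'lo')):
    L=[]
    for col in range(273,289):
        w=np.clip(p[rows[0]:rows[-1]+1,col].mean(1)-228,0,None)
        if w.sum()>5: L.append((col,(w*np.array(rows)).sum()/w.sum()))
    L=np.array(L);k=np.polyfit(L[:,0],L[:,1],1); a=plane("top",[(273,np.polyval(k,273)),(289,np.polyval(k,289))],.066);e=a[1]-a[0];print(name,len(L),a[:,:2],"h",np.arctan2(-e[0],-e[1]))
h=np.array([-.165,-.986,0]);h/=np.linalg.norm(h);zz=np.array([0,0,1.]);S=(h+zz)/2**.5
w=np.array([-.2392,-.971,0]);mid=np.array([.4615,-.272,.045]);Rk=np.array([.508,.2588,.083]);rx=np.array([np.cos(-.27),np.sin(-.27),0])
for sg in(1,-1):
    R0=rot(sg*w,-zz);R1=rot(sg*S,h-zz)
    for nm,R,g in(("grasp",R0,mid+.01*w),("lift",R0,mid+.01*w+.15*zz),("pre",R1,M+(.085+.07)*S),("in",R1,M+.04*S),("back",R1,M+.04*S-.12*R1[:,2])):
        print(sg,nm,bot.solve_ik(tcp(g,R),R))
    y=np.cross(zz,h)*sg
    R2=rot(np.cross(y,-S),-S)
    for nm,R,g in(("cpre",R2,M+.2*S),("cap",R2,M+.0935*S),("out",R2,M+.18*S)): print(sg,nm,bot.solve_ik(tcp(g,R),R))
    for a in(0,np.pi/2):
      R3=rot(sg*(np.cos(a)*rx+np.sin(a)*np.cross(zz,rx)),-zz)
      print(sg,a,"rack",bot.solve_ik(tcp(Rk+.17*zz,R3),R3))
E
```

```text
foot ((284.0, 218.5), (41.0, 54.0), 90.0) [[ 0.5517  0.0316]
 [ 0.5415 -0.1105]
 [ 0.4329 -0.1011]
 [ 0.4428  0.0379]] [ 0.4922 -0.0355  0.006 ]
[np.float64(0.10901892563680061), np.float64(0.14246473527605144), np.float64(0.10909207641600807), np.float64(0.13934418913911756)]
-0.05761850296422494
-1.64181508265926
3.055359314666607
1.4992729753788019
face [nan nan nan] [0. 0. 1.] 0 nan
mouth [ 0.4938 -0.0409  0.063 ] off-plane nan
up 16 [[ 0.5304 -0.0106]
 [ 0.5237 -0.05  ]] h 0.1696527477383699
lo 15 [[ 0.4682 -0.0065]
 [ 0.4611 -0.0453]] h 0.1808847581960733
1 grasp [ 0.3209  0.5641  0.2146  1.9715 -0.1957  0.6256 -2.7207]
1 lift [-0.3269  0.5485  1.0863  1.9085 -0.567   1.0335 -2.3769]
1 pre [ 0.6697  0.7313 -1.0858  1.9912  1.2041  1.6401  2.0149]
1 in [ 0.4968  0.9742 -1.0888  1.9423  1.2743  1.7401  1.7894]
1 back [ 0.334   0.8327 -1.087   1.8244  1.0784  1.8014  1.8403]
1 cpre [ 1.1281  0.5681 -0.6041  1.8166 -0.4358  1.2057  0.617 ]
1 cap [ 1.0737  0.6689 -0.6768  1.9325 -0.4263  0.959   0.5933]
1 out [ 1.1189  0.5826 -0.6172  1.8418 -0.4362  1.1605  0.6145]
1 0 rack [-0.808
[... 334 characters left out ...]
1 in [ 0.2226  0.7374 -0.6732  1.9502  1.067   1.4284 -1.2406]
-1 back [ 0.2453  0.7393 -0.9309  1.8269  1.0027  1.6961 -1.2457]
-1 cpre [ 0.58    0.495   0.1098  1.8362 -0.7315  1.357  -2.2529]
-1 cap [ 0.5305  0.5623  0.0174  1.9511 -0.816   1.1448 -2.2099]
-1 out [ 0.5704  0.5042  0.0938  1.8613 -0.745   1.3172 -2.2462]
-1 0 rack [ 0.327   0.5834 -1.1779  1.7237  0.5707  1.2286  0.3057]
-1 1.5707963267948966 rack [ 0.2773  0.5314 -1.083   1.725   0.502   1.195   1.931 ]<stdin>:12: RuntimeWarning: Mean of empty slice.
  ret = um.true_divide(
  ret = _var(a, axis=axis, dtype=dtype, out=out, ddof=ddof,
  arrmean = um.true_divide(arrmean, div, out=arrmean,
  ret = ret.dtype.type(ret / rcount)
```

```bash
cat >> h.py <<'E'
Z=np.array([0,0,1.]);hh=np.array([-np.sin(.172),-np.cos(.172),0]);S=(hh+Z)/2**.5
M=np.array([.4938,-.0409,.063]);W=np.array([-.2392,-.971,0]);MID=np.array([.4615,-.272,.045])
Rk=np.array([.508,.2588,.083]);RX=np.array([np.cos(-.27),np.sin(-.27),0])
R0=rot(-W,-Z);R1=rot(-S,hh-Z)
def st(msg=""):
    s=bot.get_state();print(msg,"t%.2f"%s["clock"],"tcp",s["tcp_pos"].round(4),"F",s["wrist_force"].round(2),"w%.3f"%s["gripper_width"],"ff%.1f"%s["finger_force"]);return s
def snap(k,crop=None):
    ims=[]
    for n in("scene","top"):
        p,d=bot.read_camera(n);np.savez(f"pics/{n}{k}.npz",p=p,d=d);ims.append(cv2.resize(p[:,60:460,::-1],(400,420)))
    cv2.imwrite(f"pics/s{k}.png",np.hstack(ims))
E
python3 - <<'E'
from h import *
g=MID+.01*W
bot.move_ptp(tcp(g+.12*Z,R0),R0);st("above")
bot.line_to(tcp(g,R0));st("down")
bot.grip(0.0);st("grip")
bot.line_to(tcp(g+.15*Z,R0));st("lift")
bot.move_ptp(tcp(M+.16*S,R1),R1);bot.dwell(.2);st("pre")
snap(1)
E
```

```text
above t1.73 tcp [ 0.4586 -0.2832  0.1464] F [0.21 0.11 0.11] w0.999 ff0.0
down t2.68 tcp [ 0.4595 -0.282   0.027 ] F [-0.24 -0.87  0.4 ] w0.998 ff0.0
grip t3.31 tcp [ 0.4612 -0.2823  0.0272] F [ 7.84 -2.02  3.27] w0.213 ff58.7
lift t4.46 tcp [ 0.4586 -0.2815  0.1754] F [-0.96  0.45  0.99] w0.212 ff58.6
pre t5.77 tcp [ 0.4719 -0.1664  0.163 ] F [-0.1   0.21 -0.85] w0.208 ff58.5
```

View pics/s1.png

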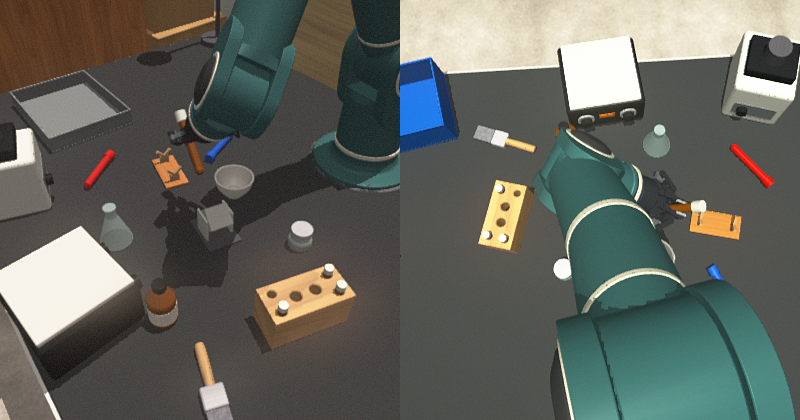

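The picture shows the tube held in the fingers, with its white cap at (180,118) in the scene half and (697,207) in the top half. It is pitched up and pointing at the block. Next I insert it with force checks.

```bash
python3 - <<'E'
from h import *
for d in (.09,.075,.065,.055,.047,.043,.040):
    bot.line_to(tcp(M+d*S,R1),vel=.05 if d<.09 else .12)
    s=st(f"d{d}"); f=s["wrist_force"]; e=s["tcp_pos"]-tcp(M+d*S,R1)
    print("  axial F",(f@S).round(2),"err axial",(e@S).round(4),"side",(e@R1[:,1]).round(4),(e@R1[:,2]).round(4))
    if np.linalg.norm(f)>25: break
snap(2)
E
```

```text
d0.09 t6.60 tcp [ 0.4807 -0.1171  0.1137] F [-0.64  0.07 -1.03] w0.214 ff58.5
  axial F -0.7 err axial 0.0005 side 0.0001 0.0001
d0.075 t7.05 tcp [ 0.4825 -0.106   0.1027] F [ 0.22  0.03 -0.63] w0.212 ff58.5
  axial F -0.49 err axial -0.0002 side 0.0 -0.0
d0.065 t7.40 tcp [ 0.4837 -0.0989  0.0955] F [0.22 1.08 0.08] w0.212 ff58.6
  axial F -0.72 err axial -0.0004 side -0.0 -0.0
d0.055 t7.75 tcp [ 0.4849 -0.0919  0.0884] F [ 0.31 -0.37 -0.34] w0.213 ff58.6
  axial F -0.02 err axial -0.0004 side -0.0 -0.0
d0.047 t8.06 tcp [ 0.4859 -0.0864  0.0828] F [ 1.05  0.62 -0.67] w0.216 ff58.7
  axial F -1.04 err axial -0.0004 side -0.0 -0.0001
d0.043 t8.31 tcp [ 0.4864 -0.0837  0.08  ] F [ 0.1   0.82 -1.53] w0.213 ff58.6
  axial F -1.66 err axial -0.0002 side 0.0 -0.0
d0.04 t8.56 tcp [ 0.4867 -0.0819  0.0781] F [ 1.49 -1.35  0.79] w0.209 ff58.7
  axial F 1.32 err axial 0.0001 side 0.0001 0.0001
```

```bash
python3 - <<'E'
from h import *
for d in np.arange(.038,.024,-.002):
    bot.line_to(tcp(M+d*S,R1),vel=.03)
    s=bot.get_state(); f=s["wrist_force"];print(d.round(3),f.round(1),"axial",(f@S).round(1))
    if f@S>12: break
snap(2)
E
```

```text
0.038 [-0.8 -9.1 10.8] axial 14.1
```

View pics/s2.png

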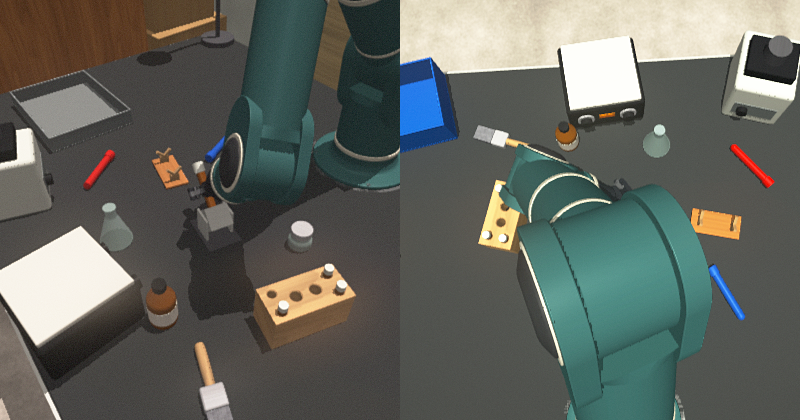

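The tube is in the block: its cap shows above the block at (198,165) in the scene half. It bottomed within 2 mm of the predicted depth with 14 N axial force. I'll release it, back off and look for its sag.

```bash
python3 - <<'E'
from h import *
bot.grip(1.0);bot.dwell(.3);st("open")
g=M+.038*S
bot.line_to(tcp(g-.13*R1[:,2],R1));st("back")
Rd=rot(-hh,-Z); gw=M+.10*S+.17*Z
for nm,y in(("a",np.cross(Z,hh)),("b",-np.cross(Z,hh))):
    R2=rot(np.cross(y,-S),-S); print(nm,[bot.solve_ik(tcp(M+d*S,R2),R2).round(2) for d in(.2,.0935)])
bot.move_ptp(tcp(gw,Rd),Rd);s=st("way");print(s["qpos"].round(2))
snap(3)
for nm,y in(("a",np.cross(Z,hh)),("b",-np.cross(Z,hh))):
    R2=rot(np.cross(y,-S),-S); print(nm,[bot.solve_ik(tcp(M+d*S,R2),R2).round(2) for d in(.2,.0935)])
E
```

```text
open t9.97 tcp [ 0.4869 -0.0804  0.0766] F [ 0.23 -0.67  0.09] w1.003 ff0.0
back t10.98 tcp [0.5023 0.0094 0.1681] F [-0.18 -0.09 -0.43] w0.999 ff0.0
a [array([ 1.  ,  0.53, -0.42,  1.83, -0.53,  1.24,  0.7 ]), array([ 1.09,  0.67, -0.69,  1.94, -0.42,  0.95,  0.58])]
b [array([ 0.96,  0.52, -0.37,  1.83, -0.55,  1.25, -2.42]), array([ 0.98,  0.63, -0.55,  1.94, -0.52,  0.98, -2.47])]
way t11.98 tcp [ 0.4813 -0.11    0.2841] F [-1.22  0.14 -0.17] w1.000 ff0.0
[ 0.52  0.15 -0.4   1.85  0.06  1.15 -0.07]
a [array([ 0.91,  0.51, -0.31,  1.83, -0.58,  1.26,  0.74]), array([ 0.85,  0.59, -0.38,  1.94, -0.63,  1.03,  0.76])]
b [array([-0.09,  0.78,  1.08,  1.86, -1.1 ,  1.76, -1.91]), array([-0.13,  0.78,  0.9 ,  1.98, -1.18,  1.55, -1.91])]
```

View pics/s3.png

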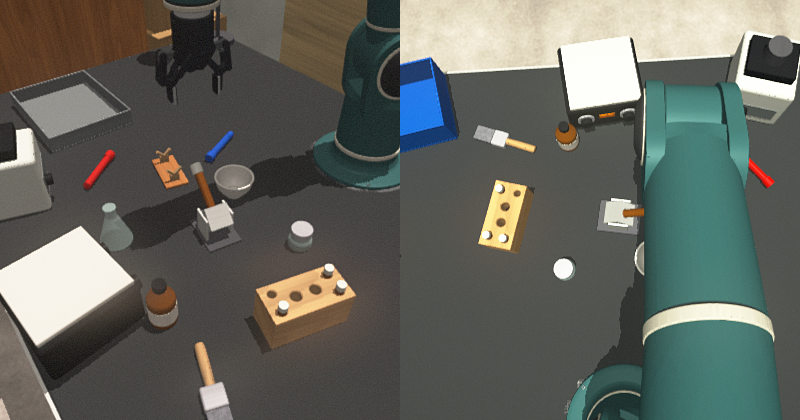

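The tube stands alone in the block, with its cap at (198,168) in the scene half (full-image pixel (258,168)). I'll check the cap against the predicted axis.

```bash
python3 - <<'E'
from h import *
np.set_printoptions(precision=4,suppress=True)
t=np.load("pics/scene3.npz");p=t['p'];P=cloud("scene",t['d']);hsv=cv2.cvtColor(p,cv2.COLOR_RGB2HSV)
c=bot.get_calibration("scene");T=np.linalg.inv(c["world_from_camera"])
def proj(X): q=T[:3,:3]@X+T[:3,3];return np.array([c["cx"]-c["fx"]*q[0]/q[2],c["cy"]+c["fy"]*q[1]/q[2]])
for d in(0,.03,.0935,.105): print(d,proj(M+d*S))
v,u=np.mgrid[:420,:560];b=(u>235)&(u<285)&(v>155)&(v<215)
am=b&(hsv[...,1]>110)&(hsv[...,0]<18)&(P[...,2]>.06)
side=np.cross(Z,hh);up=np.cross(S,side)
for nm,m in(("amber",am),("cap",b&(P[...,2]>.105))):
    X=P[m]-M; print(nm,m.sum(),"px",u[m].mean(),v[m].mean())
    D=X@S
    for lo in np.arange(0,.12,.015):
        k=(D>lo)&(D<lo+.015)
        if k.sum()>4: print("  d",(lo+.0075).round(4),k.sum(),"side",np.percentile(X[k]@side,[3,50,97]),"up",np.percentile(X[k]@up,[3,50,97]))
# image axis midpoints of amber by row
for r in range(172,204,5):
    q=u[r][am[r]]
    if len(q)>2: print(r,q.min(),q.max(),q.mean())
a,bb=proj(M),proj(M+.0935*S);print("model axis u at rows",[(r,a[0]+(bb[0]-a[0])*(r-a[1])/(bb[1]-a[1])) for r in(172,187,202)])
E
```

```text
0 [271.2274 206.7605]
0.03 [266.8551 194.1483]
0.0935 [257.5672 167.3565]
0.105 [255.8803 162.4905]
amber 313 px 264.41533546325877 189.61341853035142
  d 0.0075 54 side [-0.0073  0.0037  0.0109] up [-0.0012  0.0065  0.0113]
  d 0.0225 57 side [-0.0071  0.0034  0.01  ] up [-0.0037  0.0051  0.0081]
  d 0.0375 61 side [-0.0071  0.0032  0.0104] up [-0.0043  0.0031  0.0084]
  d 0.0525 58 side [-0.0067  0.0033  0.0102] up [-0.0052  0.002   0.0066]
  d 0.0675 56 side [-0.0067  0.0038  0.0106] up [-0.0058  0.0009  0.0063]
  d 0.0825 27 side [-0.0068  0.0021  0.0101] up [-0.005   0.0002  0.0036]
cap 210 px 257.747619047619 171.9857142857143
  d 0.0525 10 side [-0.0046  0.0013  0.0046] up [0.0024 0.0033 0.0067]
  d 0.0675 53 side [-0.0071  0.0025  0.0099] up [-0.0056  0.0011  0.0063]
  d 0.0825 69 side [-0.0084  0.0043  0.0132] up [-0.0081  0.0002  0.0044]
  d 0.0975 73 side [-0.0086  0.0052  0.0134] up [-0.0103  0.0002  0.004 ]
  d 0.1125 5 side [-0.0025  0.0046  0.0105] up [-0.0032 -0.0001  0.0027]
172 259 262 260.5
177 256 264 260.125
182 257 266 261.5
187 259 268 263.5
192 261 270 265.5
197 263 271 267.0
202 265 273 269.0
model axis u at rows [(172, np.float64(259.1769390852007)), (187, np.float64(264.37700852450547)), (202, np.float64(269.5770779638102))]
```

Sideways the axis agrees within about 1 mm. The free end sags about 0.07 rad (6 mm at the cap), which matches the hole's slack, so I'll grip along the sagged axis.

```bash
cat >> h.py <<'E'
SIDE=np.cross(Z,hh);UP=np.cross(S,SIDE);S2=S-.07*UP;S2/=np.linalg.norm(S2)
C=M+.0935*S-.006*UP
R2=rot(np.cross(SIDE,-S2),-S2)
E
python3 - <<'E'
from h import *
bot.move_ptp(tcp(C+.10*S2,R2),R2);st("cpre")
bot.line_to(tcp(C,R2),vel=.12);st("cap")
bot.grip(0.0);bot.dwell(.1);st("grip")
for d in(.01,.03,.08):
    bot.line_to(tcp(C+d*S2,R2),vel=.08);st(f"out{d}")
bot.dwell(.2)
s=bot.get_state();q=s["qpos"];gz=Rk+(.06+.1385)*Z
for a in np.arange(8)*np.pi/8*2:
    R3=rot([np.cos(a),np.sin(a),0],-Z);k=bot.solve_ik(tcp(gz,R3),R3)
    print(a.round(2),None if k is None else (k.round(2),np.abs(k-q).max().round(2)))
snap(4)
E
```

```text
cpre t12.95 tcp [ 0.4716 -0.1693  0.1783] F [-0.41  0.54  0.85] w1.002 ff0.0
cap t13.93 tcp [ 0.4844 -0.0969  0.113 ] F [0.11 0.01 0.14] w1.000 ff0.0
grip t14.62 tcp [ 0.4843 -0.0966  0.1127] F [ 0.65 -3.29  2.48] w0.286 ff58.6
out0.01 t14.89 tcp [ 0.4829 -0.1041  0.1193] F [ 0.1   0.92 -0.73] w0.282 ff59.0
out0.03 t15.29 tcp [ 0.4804 -0.1189  0.1324] F [ 0.62 -0.27 -0.35] w0.283 ff59.0
out0.08 t16.07 tcp [ 0.4737 -0.1554  0.1649] F [-0.27  0.25 -0.23] w0.286 ff59.0
0.0 (array([ 0.32,  0.53, -1.15,  1.69,  0.51,  1.26, -2.52]), np.float64(3.32))
0.79 (array([ 0.36,  0.58, -1.24,  1.69,  0.57,  1.29, -1.78]), np.float64(2.58))
1.57 (array([-0.37,  0.3 , -0.19,  1.71,  0.06,  1.14, -0.58]), np.float64(1.38))
2.36 (array([ 0.21,  0.44, -0.96,  1.69,  0.38,  1.21, -0.06]), np.float64(1.01))
3.14 (array([ 0.12,  0.4 , -0.83,  1.7 ,  0.31,  1.19,  0.78]), np.float64(0.94))
3.93 (array([ 0.13,  0.4 , -0.84,  1.7 ,  0.32,  1.19,  1.56]), np.float64(0.94))
4.71 (array([ 0.28,  0.49, -1.08,  1.69,  0.46,  1.24,  2.23]), np.float64(1.43))
5.5 (array([-1.33,  0.48,  1.09,  1.74, -0.45,  1.2 , -2.48]), np.float64(3.28))
```

View pics/s4.png

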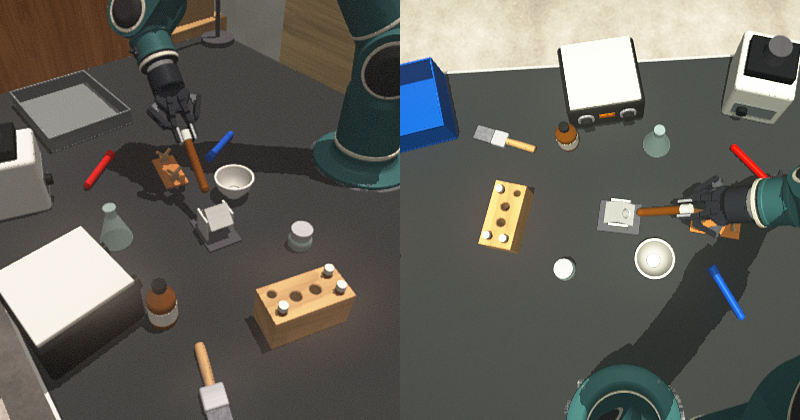

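The picture shows the tube held by its cap (185,137 scene half), with its tip at (205,188) clear of the block. Next I take a second hole measurement from the scene view, then move over hole 1.

```bash
python3 - <<'E'
from h import *
np.set_printoptions(precision=4,suppress=True)
H1=Rk+.02*RX;H0=Rk-.02*RX;print("prior",H0,H1)
for n,box in(("scene",(345,280,390,310)),("top",(150,198,175,232))):
    p=np.load(f"pics/{n}4.npz")['p'];c=bot.get_calibration(n);T=np.linalg.inv(c["world_from_camera"])
    a,b,e,f=box;hsv=cv2.cvtColor(p,cv2.COLOR_RGB2HSV)[b:f,a:e]
    for thr in(110,150):
        N,l,s,cc=cv2.connectedComponentsWithStats((hsv[...,2]<thr).astype(np.uint8))
        for i in range(1,N):
            if s[i,4]>12: x,y,w,h=s[i,:4];m=np.array([x+a+(w-1)/2,y+b+(h-1)/2]);print(n,thr,s[i,4],"bbox",w,h,m,plane(n,m,.083)[0],"cent",plane(n,cc[i]+[a,b],.083)[0,:2])
s=bot.get_state();R=s["tool_rot"]
bot.line_to(s["tcp_pos"]+[0,0,.1],vel=.2)
R3=rot([-1,0,0],-Z)
bot.move_ptp(tcp(H1+(.05+.1385)*Z,R3),R3);bot.dwell(.3);st("over")
snap(5)
E
python3 - <<'E'
import cv2,numpy as np
s=np.load("pics/scene5.npz")['p'][...,::-1];t=np.load("pics/top5.npz")['p'][...,::-1]
cv2.imwrite("pics/c5.png",np.hstack([cv2.resize(s[200:350,300:420],(400,500)),cv2.resize(t[150:275,110:210],(400,500))]))
E
```

```text
prior [0.4887 0.2641 0.083 ] [0.5273 0.2535 0.083 ]
scene 110 71 bbox 11 8 [375.  289.5] [0.4896 0.2651 0.083 ] cent [0.4895 0.2648]
scene 110 71 bbox 12 9 [355.5 296. ] [0.5276 0.2538 0.083 ] cent [0.5272 0.2544]
scene 150 89 bbox 12 10 [374.5 289.5] [0.4903 0.2646 0.083 ] cent [0.4894 0.2643]
scene 150 94 bbox 12 10 [355.5 295.5] [0.5268 0.2531 0.083 ] cent [0.5272 0.2538]
scene 150 27 bbox 11 4 [384.  307.5] [0.5054 0.3009 0.083 ] cent [0.5042 0.3031]
top 110 21 bbox 7 5 [160. 223.] [0.4866 0.2646 0.083 ] cent [0.4858 0.266 ]
top 150 54 bbox 9 8 [165.  206.5] [0.5266 0.2522 0.083 ] cent [0.5269 0.2526]
top 150 52 bbox 8 8 [160.5 222.5] [0.4878 0.2634 0.083 ] cent [0.4884 0.2631]
over t18.89 tcp [0.5275 0.2528 0.2527] F [-0.02 -0.15 -1.6 ] w0.286 ff58.9
```

View pics/c5.png

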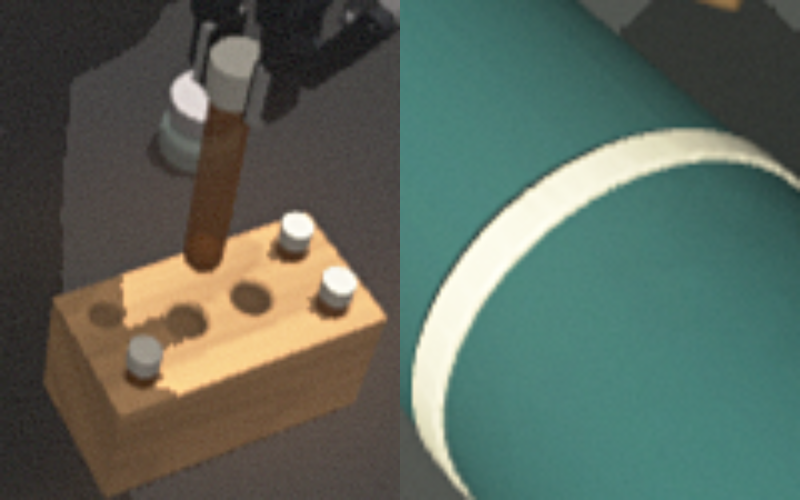

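The tube hangs over hole 1: in the left panel its tip is at (205,262) and the hole at (187,322). The arm hides the top view. I'll check its tilt against a vertical axis in the scene view.

```bash
python3 - <<'E'
from h import *
np.set_printoptions(precision=4,suppress=True)
c=bot.get_calibration("scene");T=np.linalg.inv(c["world_from_camera"])
def proj(X): q=T[:3,:3]@X+T[:3,3];return np.array([c["cx"]-c["fx"]*q[0]/q[2],c["cy"]+c["fy"]*q[1]/q[2]])
t=np.load("pics/scene5.npz");p=t['p'];hsv=cv2.cvtColor(p,cv2.COLOR_RGB2HSV);P=cloud("scene",t['d'])
v,u=np.mgrid[:420,:560];m=(u>350)&(u<378)&(v>230)&(v<281)&(hsv[...,1]>100)&(hsv[...,2]<150)&(P[...,2]>.12)
g=bot.get_state()["tcp_pos"]+[0,0,.0187]
a,b=proj(g),proj(g-.1285*Z)
for lo in np.arange(.13,.25,.02):
    k=m&(P[...,2]>lo)&(P[...,2]<lo+.02)
    if k.sum()>5:
        # axis by horizontal silhouette mid vs model line
        r=v[k].mean();print("z",lo+.01,k.sum(),"row",r,"mid u",(np.percentile(u[k],2)+np.percentile(u[k],98))/2,u[k].mean(),"model",a[0]+(b[0]-a[0])*(r-a[1])/(b[1]-a[1]),"cloud xy-g",np.median(P[k],0)[:2]-g[:2])
print(proj(g-.1385*Z), u[m].min(),u[m].max(),v[m].max())
E
```

```text
z 0.14 39 row 277.8974358974359 mid u 360.5 359.7435897435897 model 359.28714267991126 cloud xy-g [0.0083 0.0066]
z 0.16 92 row 272.69565217391306 mid u 361.5 361.2282608695652 model 360.44488353817195 cloud xy-g [0.0082 0.0074]
z 0.18 95 row 264.9789473684211 mid u 363.0 362.4736842105263 model 362.1623606420459 cloud xy-g [0.0086 0.0068]
z 0.19999999999999998 101 row 257.029702970297 mid u 364.5 364.019801980198 model 363.9315931824898 cloud xy-g [0.0092 0.0069]
z 0.21999999999999997 107 row 248.69158878504672 mid u 366.0 365.78504672897196 model 365.7873749654682 cloud xy-g [0.0099 0.0068]
z 0.23999999999999996 110 row 240.12727272727273 mid u 367.0 367.03636363636366 model 367.69350162319625 cloud xy-g [0.0104 0.0063]
[359.1612 278.4632] 355 374 280
```

Vertical within about 0.02 rad. Descending with force checks.

```bash
cat > ins.py <<'E'
from h import *
R3=rot([-1,0,0],-Z)
def insert(H):
    for dep in list(np.r_[-.03,-.005,np.arange(.005,.082,.006)]):
        bot.line_to(tcp(H+(.1385-dep)*Z,R3),vel=.06 if dep<0 else .04)
        s=bot.get_state();f=s["wrist_force"];print("dep",round(dep*1e3,1),"z",s["tcp_pos"][2].round(4),f.round(1),s["tcp_pos"][:2].round(4))
        if f[2]>9 or np.hypot(*f[:2])>12: break
    return dep
E
python3 - <<'E'
from ins import *
insert(np.array([.528,.2532,.083]));st()
E
```

```text
dep -30.0 z 0.2325 [ 0.3  0.4 -0.3] [0.5279 0.2532]
dep -5.0 z 0.2077 [ 0.6 -0.1 -0.9] [0.5279 0.2533]
dep 5.0 z 0.1976 [-0.5  0.2 -0.8] [0.5279 0.2532]
dep 11.0 z 0.1914 [ 0.3 -0.8 -1.6] [0.5278 0.2529]
dep 17.0 z 0.1854 [-0.3 -3.  -1.7] [0.5278 0.253 ]
dep 23.0 z 0.1794 [-0.8 -2.7 -2.2] [0.5278 0.2531]
dep 29.0 z 0.1734 [-0.4 -2.7 -2.2] [0.5278 0.2531]
dep 35.0 z 0.1674 [-0.8 -2.  -2.7] [0.5278 0.2531]
dep 41.0 z 0.1614 [-0.3 -3.  -2.7] [0.5278 0.2531]
dep 47.0 z 0.1569 [-2.9 -5.9 16.2] [0.5288 0.2536]
 t22.54 tcp [0.5288 0.2536 0.1569] F [-2.85 -5.85 16.23] w0.280 ff62.4
```

It stopped at 45 mm, so hole 1 holds the stopper. Switching to hole 0.

```bash
python3 - <<'E'
from ins import *
H=np.array([.528,.2530,.083]);H0=np.array([.4897,.2633,.083])
bot.line_to(tcp(H+(.1385+.035)*Z,R3),vel=.12)
bot.line_to(tcp(H0+(.1385+.035)*Z,R3),vel=.1);st()
print(insert(H0));st()
snap(6)
E
```

```text
t23.93 tcp [0.49   0.2631 0.2379] F [-0.34 -1.08 -0.52] w0.285 ff60.6
dep -30.0 z 0.2322 [ 1.2  0.3 -0.5] [0.4899 0.263 ]
dep -5.0 z 0.2077 [ 0.   0.5 -0.7] [0.4896 0.2634]
dep 5.0 z 0.1976 [ 0.2  0.6 -0.1] [0.4896 0.2633]
dep 11.0 z 0.1915 [-0.7 -0.1 -1.8] [0.4895 0.2632]
dep 17.0 z 0.1855 [-0.3 -0.3 -0.9] [0.4895 0.2632]
dep 23.0 z 0.1795 [-1.6 -0.8 -1.5] [0.4895 0.2633]
dep 29.0 z 0.1735 [-1.2 -1.9 -1.6] [0.4896 0.2633]
dep 35.0 z 0.1675 [-1.4 -1.  -0.7] [0.4895 0.2633]
dep 41.0 z 0.1615 [-1.8 -0.  -1.9] [0.4895 0.2633]
dep 47.0 z 0.1555 [-1.3 -0.8 -1.5] [0.4895 0.2633]
dep 53.0 z 0.1495 [-2.5  0.9 -2.3] [0.4895 0.2633]
dep 59.0 z 0.1434 [-2.4 -0.9 -1.9] [0.4895 0.2632]
dep 65.0 z 0.1375 [-3.8 -1.5 -2.9] [0.4895 0.2633]
dep 71.0 z 0.1315 [-4.9 -1.6 -2.3] [0.4893 0.2633]
dep 77.0 z 0.1277 [-10.8  -5.1  29.1] [0.4904 0.2642]
0.077
 t28.74 tcp [0.4904 0.2642 0.1277] F [-10.8   -5.12  29.07] w0.284 ff66.9
```

```bash
python3 - <<'E'
from ins import *
H0=np.array([.4897,.2633,.083])
bot.line_to(tcp(H0+(.1385-.073)*Z,R3),vel=.04);st()
bot.grip(1.0);bot.dwell(.2)
bot.line_to(tcp(H0+.25*Z,R3),vel=.15)
s=bot.get_state();q=s["qpos"].copy();q[0]-=.9 if q[0]<0 else -.9
bot.set_joints(q);bot.dwell(.3);st()
snap(7)
t=np.load("pics/scene7.npz");P=cloud("scene",t['d']);k=(np.hypot(P[...,0]-.4897,P[...,1]-.2633)<.02)&(P[...,2]>.14)
print("cap top z",np.percentile(P[k][:,2],[50,90,98]),P[k].mean(0))
E
```

```text
t29.09 tcp [0.4899 0.2635 0.13  ] F [-3.02  0.53  1.36] w0.284 ff64.0
 t33.35 tcp [ 0.5105 -0.2194  0.3136] F [ 0.12 -0.5   0.02] w1.001 ff0.0
cap top z [0.16069252 0.16285219 0.16371635] [0.49608896 0.26595203 0.15682439]
```

View pics/s7.png

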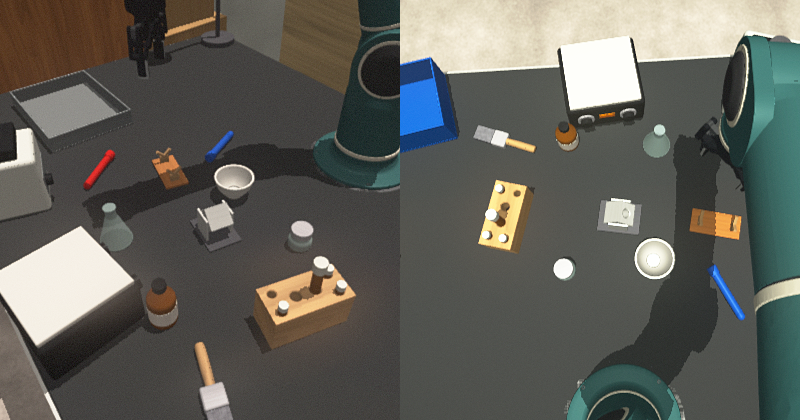

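The tube stands upright in hole 0 (scene half (318,275)). Its cap top is at about 0.162 m against 0.161 m expected for fully home, the vials and the rest are in place, and the arm is clear.

```bash
python3 -c "
from station import bot
print(bot.close_job())"
```

```text
the job is handed in; nothing more can be done
None
```

The job is handed in: the tube was pushed home in the slanting block, released, lifted out by its cap, and now stands fully home in rack hole 0, after the stopper in hole 1 stopped it at 45 mm; no verdict was returned.

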